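# Close the garlic pot with its nested lids, then lift off the outer lid alone

### The job

Close the open steel garlic pot with its pair of nested lids: pick both lids up together by the inner lid's knob, lower them onto the pot until the inner lid sits fully home in the mouth, and only then let go of the knob. Next take the outer lid by its collar, lift it off alone, gently and level, so that the inner lid stays home in the pot, and finish while still holding the outer lid level and about 12 cm above where it sat on the pot, touching nothing but the gripper, so that I can wipe the inner lid. Leave the pot and the things around it where they stand.

Things in the scene. Friction and masses are not known exactly. Their poses are not given: they have to be found in the camera images.
- pot: Open round stainless-steel pot, loose, 0.9 kg, 95 mm high, 104 mm outside diameter, round mouth of 92 mm (wall 6 mm); the garlic bulb inside stays 30 mm below the rim. Origin: centre of its underside; z up its axis. It stands on the left or the right of the work area, the lids on the other side.
- mouth (a point): Centre of the pot's mouth, level with the top of its rim (95 mm above the pot's underside).
- inner_lid: Inner steel lid, loose, 0.2 kg. Origin: centre under its plug, on the worktop at the start; z up. Heights from there: tapered plug 0-14 mm (diameter 70 to 84), flange 14-20 mm (diameter 108), tapered boss 20-32 mm (diameter 30 to 24), stem (diameter 16), straight knob 59-81 mm (diameter 24). Lifted by the knob it carries the outer lid. Home in the pot, the flange is on the rim.
- knob (a point): Centre of the inner lid's knob, 70 mm above the inner lid's origin. When the inner lid is home in the pot, that origin is 81 mm above the pot's.
- outer_lid: Outer steel lid, 0.16 kg, a round cap lying loose on the inner lid's flange. Origin on its axis, at the inner lid's origin when nested (8 mm below its skirt); z up. Heights from there: skirt 8-20 mm (diameter 132 outside, 120 inside), top plate 20-26 mm, collar round the central hole up to 52 mm (diameter 45 outside, 36 inside). The inner knob stands up through the collar.
- collar (a point): Point on the collar's axis at a height to grip: 40 mm above the outer lid's origin, 12 mm below the collar's top edge, 14 mm above the top plate. When nested, the knob begins 7 mm above the collar's top edge and ends 29 mm above it; the collar has 3 mm play round the inner lid's boss.
- spice: Upright spice jar, 45 mm diameter, 106 mm high, standing between pot and lids; a bystander, leave it alone. Origin: centre of its underside.
- mug: White mug, 84 x 115 x 89 mm high, behind the work area; a bystander, leave it alone. Origin: centre of its underside.
- lemon: Lemon, 71 x 53 x 51 mm, behind the work area; a bystander, leave it alone. Origin: centre of its underside.
- tumbler: Clear glass, 81 mm diameter, 91 mm high, behind the work area; a bystander, leave it alone. Origin: centre of its underside.
- can: Flat food can, 86 mm diameter, 40 mm high, at the right edge of the work area; a bystander, leave it alone. Origin: centre of its underside.
Mind the look-alikes: they are no part of the job. What is shaped like the outer_lid but pink or purple is not meant.

How it is judged:
By the outcome, as a careful person would: the job done as asked, in the order asked, and still so for the second after the job is handed in, while the arm keeps its last pose, push and grip.
It also fails if it takes over 54 s, if anything falls off the work surface, if the arm or the gripper's body presses on something with over 40 N, if the wrist force passes 120 N, or if a joint passes its speed limit or range.

### The arm

A 6-joint arm with a two-finger parallel gripper is mounted at the origin on a cart in front of the work surface, level with it; the furniture and walls round the work are solid. World frame = base frame: x ahead of the robot, y to its left, z up, the work surface at z = 0. Lengths are in m, angles in degrees, forces in N, time in s.
With the tool pointing down it reaches from about 0.35 to 0.875 m from the base axis. Payload 4.2 kg.
Tool frame: the origin (TCP) lies between the finger pads; the fingertips stand 8 mm ahead of it and the grasp point (between the pads) lies 11 mm behind it; z points along the fingers, y is the line along which they close (so a half turn about z gives the same grasp; the last joint's range is limited). The gripper opens to 87 mm and grips with 3 to 60 N. Pads are 19 mm wide; open, the fingers measure 117 mm over their backs; the gripper's body (75 mm by 190 mm) begins 51 mm behind the grasp point.
Start: joints at [87.124, 22.042, 0.453, 0, -68.411, -14.817], TCP at [0.19, 0.595, 0.191] pointing down, gripper open.
Joint ranges: [-179.83, 179.83], [-69.29, 118.12], [-61.27, 80.66], [-181.25, 117.63], [-171.15, -9.14], [-177.46, 177.46]. Speed limits (degrees/s): [159.86, 159.86, 180, 180, 180, 180].

### API

Orientations are given as a 3x3 rotation matrix whose columns are the frame's x, y, z axes.
In Python, from station import sense, capture, camera_model, finish_job, find_in gives the robot as it stands. The module is installed in compiled form; this text tells all that it offers.
- The arm moves only by the tool arm_command, never from a script. Its argument "motion" is a list of rows, each a list of 7 numbers: the finger opening in mm, from 0 to 87, then the shift along the tool's x, y, z in mm, then the turn, a rotation vector about the tool's x, y, z in rad. In form: [[jaw, dx, dy, dz, rx, ry, rz], ...]. A call has 1 to 8 rows; each row shifts and turns the commanded pose from where the row before left it, along the tool's axes as they then stand; what a row does not reach is not made up. A row lasts 1/10 s, in which the tool goes at most 50 mm and 8.59 degrees, less where a joint would pass 70% of its speed; a pose out of reach is approached as far as the arm can. A call with a gripper value outside its range is refused whole. The fingers move at their own pace and stop on an object; the grip force is fixed at half the most. Time passes only in rows, so rows that do not move let the fingers close. It gives the time, the measured TCP pose, the force, the opening and the grip force at its end, in the units of the state.
- sense(): the state, without advancing time (a new reading comes with each control period).
- capture(name): name is "scene" or "side" or "wrist"; returns the picture (480x640x3 uint8, red, green, blue); there is no depth.
- camera_model(name): a dict with "fx", "fy", "cx", "cy" (pixels), "R" (3x3) and "t" (3): a world point X has camera coordinates R X + t. Camera axes: x right, y down, z forward; pixel columns grow to the right and rows downward; lengths in m; the calibration is good to about 2 mm. A picture is of the moment at which its call begins: read the wrist's pose just before it. camera_model takes no time and is no camera call; for the wrist camera it gives the pose at the moment of the call.
- finish_job(): hands the job in; it is judged then, once.
Trained networks look in the newest picture that a camera, given by its name, has taken for a name from the list of things; names that differ only in an ending like _2 or _b are one class to them, and where a whole thing is asked for, a point or a joint stands for the part that bears it (a point fixed in the world has none). Each returns a list of dicts, best first, with "p" (0 to 1); they miss things now and then, are a little off and sometimes report something else, mostly with a low value. They report only what shows in the picture. A call takes as long as a camera call. They do not tell look-alikes from the thing itself.
- find_in(target, camera): "location" ([row, column] in pixels, amid what is visible of it).
The state is a dict: "time_s": time; "joints": joint angles; "joint_velocities": joint speeds; "effort": joint torques, N m; "tcp_pos": TCP position; "ee_rot": TCP orientation; "wrist_force": force on the tool from outside, world axes, zero at the start; "moment": the same for the moment, N m; "gripper_width": opening from 0.0 (shut) to 1.0 (fully open); "gripper_force": force on a finger pad.
Only numpy, scipy, OpenCV 4.12 (cv2) and the standard library are available. Lean on these libraries where they do the work, as an engineer would, in place of code of your own. Each camera call takes 0.05 s, during which the arm holds its last target. There are 200 camera calls.

## Working session

There is one attempt and no reset: what is moved stays moved. The work goes in short steps, Python scripts to look and compute and a tool call to move; the robot and the scene stay as the last step left them, time stands still between calls to the robot, and variables do not carry over. Pictures are saved under pics/ and viewed, at most 10 in all, crops included, and the job is handed in when it is done.

Besides the shell and the picture viewer there is one more tool, called after ">>>" in YAML: its name, and indented under it one key for each argument. arm_command: Moves the arm, as the interface text tells. Its arguments: {"type":"object","properties":{"motion":{"type":"array"}},"required":["motion"]}

```bash
mkdir -p pics; cat > h.py <<'E'
import numpy as np, cv2
from station import *
def snap(c,n):
    im=capture(c); cv2.imwrite(f'pics/{n}.png',im[:,:,::-1]); return im
def ray(c,rc,z,m=None):
    m=m or camera_model(c); R=np.array(m['R']);t=np.array(m['t'])
    d=R.T@np.array([(rc[1]-m['cx'])/m['fx'],(rc[0]-m['cy'])/m['fy'],1]); o=-R.T@t
    return o+d*(z-o[2])/d[2]
def proj(c,X):
    m=camera_model(c); p=np.array(m['R'])@X+np.array(m['t'])
    return [m['fy']*p[1]/p[2]+m['cy'],m['fx']*p[0]/p[2]+m['cx']]
E
python3 - <<'E'
from h import *
s=sense();print(s['tcp_pos'],np.round(s['ee_rot'],3).tolist(),s['time_s'])
a=snap('scene','a');
for c in('scene','side'):
    if c=='side': b=snap(c,'b')
    m=camera_model(c);print(c,'cam at',-np.array(m['R']).T@m['t'])
    for n,z in(('mouth',.095),('knob',.07),('collar',.04),('spice',.05),('pot',.05),('outer_lid',.025)):
        for f in find_in(n,c)[:3]: print(c,n,round(f['p'],2),np.round(f['location']),np.round(ray(c,f['location'],z),3))
E
```

```text
[0.18970977 0.5948403  0.18958756] [[0.953, -0.304, -0.001], [-0.304, -0.953, -0.002], [0.0, 0.002, -1.0]] 0.0
scene cam at [-0.06025154 -0.21902681  0.92392621]
scene mouth 0.7 [216. 195.] [0.504 0.195 0.095]
scene mouth 0.7 [275. 363.] [ 0.442 -0.165  0.095]
scene knob 0.66 [260. 362.] [ 0.491 -0.156  0.07 ]
scene knob 0.42 [243. 286.] [0.497 0.002 0.07 ]
scene collar 0.8 [403. 442.] [ 0.256 -0.343  0.04 ]
scene collar 0.7 [275. 361.] [ 0.474 -0.158  0.04 ]
scene collar 0.65 [353. 356.] [ 0.31  -0.181  0.04 ]
scene spice 0.74 [242. 284.] [0.511 0.012 0.05 ]
scene pot 0.84 [217. 199.] [0.533 0.21  0.05 ]
scene outer_lid 0.73 [276. 362.] [ 0.483 -0.159  0.025]
scene outer_lid 0.73 [352. 356.] [ 0.319 -0.18   0.025]
scene outer_lid 0.7 [406. 440.] [ 0.254 -0.341  0.025]
side cam at [-0.36419852  0.33284473  1.27193582]
side mouth 0.85 [264. 194.] [0.529 0.232 0.095]
side knob 0.49 [228. 339.] [ 0.5  -0.15  0.07]
side collar 0.88 [287. 377.] [ 0.312 -0.165  0.04 ]
side collar 0.85 [246. 340.] [ 0.467 -0.139  0.04 ]
side collar 0.76 [282. 443.] [ 0.258 -0.325  0.04 ]
side spice 0.25 [262. 196.] [0.567 0.222 0.05 ]
side pot 0.65 [228. 338.] [ 0.517 -0.159  0.05 ]
side pot 0.56 [262. 196.] [0.566 0.22  0.05 ]
side outer_lid 0.86 [286. 377.] [ 0.324 -0.172  0.025]
side outer_lid 0.83 [284. 446.] [ 0.258 -0.335  0.025]
side outer_lid 0.8 [300. 328.] [ 0.339 -0.043  0.025]
```

View pics/a.png

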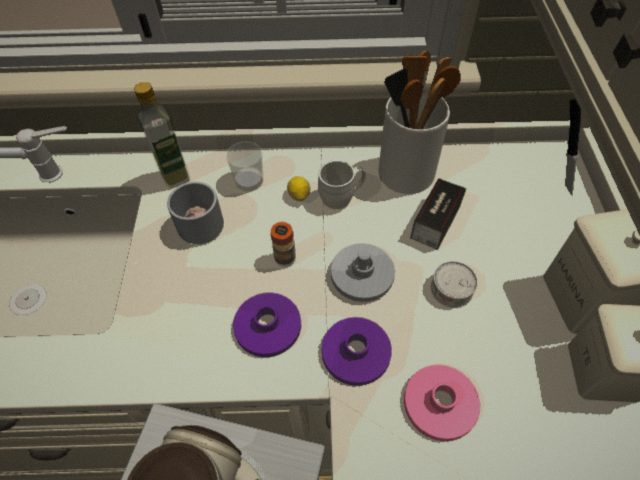

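View pics/b.png

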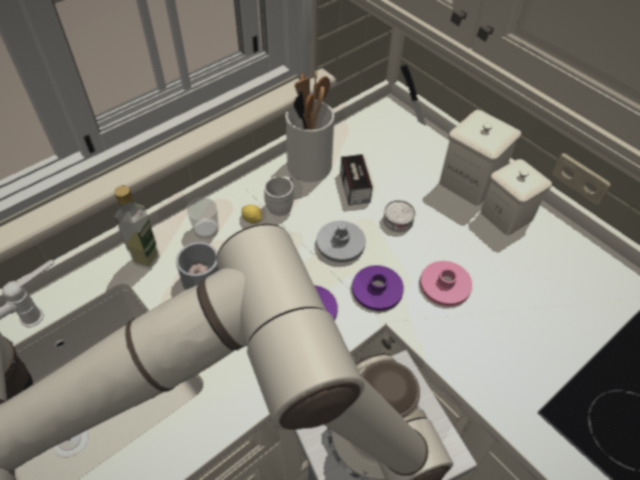

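The lids (grey) are near (0.49, -0.155), with the knob at pixel (260,362) in the scene picture. The pot is near (0.525, 0.21), at pixel (205,195), and the spice jar is between them. The purple and pink caps are look-alikes. I'll rise and square the tool to the world axes first.

>>> arm_command:
  motion:
    - [87,0,0,-37,0,0,-0.103]
    - [87,0,0,-37,0,0,-0.103]
    - [87,0,0,-37,0,0,-0.103]
    - [87,30,40,0,0,0,0]
    - [87,30,40,0,0,0,0]
    - [87,30,40,0,0,0,0]
    - [87,30,40,0,0,0,0]
    - [87,30,40,0,0,0,0]

```text
time_s: 1.5
tcp_pos: [0.3407, 0.3937, 0.302]
ee_rot: [[1.0, 0.001, 0.0], [0.001, -1.0, 0.001], [0.0, -0.001, -1.0]]
wrist_force: [1.4, 0.5, -0.1]
gripper_width: 1.0
gripper_force: 0.0
```

```bash
python3 - <<'E'
from h import *
s=sense();print(s['tcp_pos'],np.round(s['ee_rot'],3).tolist(),s['time_s'])
R=np.array(s['ee_rot']);m=camera_model('wrist');Rw=np.array(m['R']);c=-Rw.T@m['t']
print('cam in tool',R.T@(c-s['tcp_pos']),np.round(Rw@R,2).tolist(),m['fx'])
print('bottle base',ray('scene',[180,175],0),'crock',ray('scene',[185,405],0))
E
```

```text
[0.34071981 0.39368587 0.30199198] [[1.0, 0.001, 0.0], [0.001, -1.0, 0.001], [0.0, -0.001, -1.0]] 1.5
cam in tool [ 0.07775876 -0.00085391 -0.1944017 ] [[-0.0, 1.0, -0.0], [-0.96, -0.0, -0.28], [-0.28, 0.0, 0.96]] 358.39491910964733
bottle base [0.65933192 0.33089627 0.        ] crock [ 7.66784253e-01 -2.08854412e-01  1.11022302e-16]
```

>>> arm_command:
  motion:
    - [87,30,45,0,0,0,0]
    - [87,30,45,0,0,0,0]
    - [87,30,45,0,0,0,0]
    - [87,30,45,0,0,0,0]
    - [87,0,0,0,0,0,0]
    - [87,0,0,0,0,0,0]

```text
time_s: 2.1
tcp_pos: [0.4514, 0.228, 0.3017]
ee_rot: [[1.0, -0.003, 0.0], [-0.003, -1.0, 0.0], [0.0, -0.0, -1.0]]
wrist_force: [0.0, 0.5, -0.4]
gripper_width: 1.0
gripper_force: 0.0
```

```bash
python3 - <<'E'
from h import *
s=sense();print(s['tcp_pos'],s['time_s'])
snap('wrist','c')
for n,z in(('mouth',.095),('pot',.05),('spice',.1)):
    for f in find_in(n,'wrist')[:2]: print(n,round(f['p'],2),np.round(f['location']),np.round(ray('wrist',f['location'],z),3))
E
```

```text
[0.45139039 0.22802744 0.30170178] 2.1
mouth 0.82 [114. 335.] [0.551 0.21  0.095]
pot 0.74 [114. 335.] [0.553 0.208 0.05 ]
spice 0.75 [161. 500.] [0.503 0.032 0.1  ]
```

View pics/c.png

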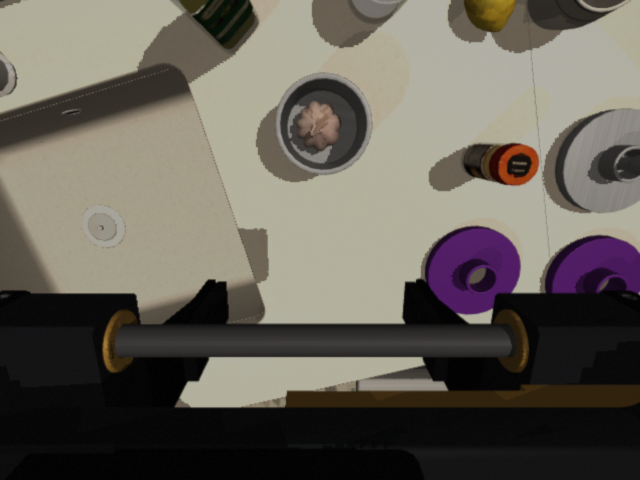

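The wrist picture shows the pot's rim as a ring centred near (row 123, col 324), with its outer edge at columns 276–372 and rows 73–174. The spice jar's red cap is at (163,517), and the lids are at the right edge.

```bash
python3 - <<'E'
from h import *
for rc in([123.5,276],[123.5,372],[73,324],[174,324],[124,284],[124,365],[80,324],[168,324],[163,519],[162,628]): print(rc,np.round(ray('wrist',rc,.095 if rc[1]<600 else .081),4))
E
```

```text
[123.5, 276] [0.5413 0.2725 0.095 ]
[123.5, 372] [0.5415 0.1705 0.095 ]
[73, 324] [0.5906 0.2219 0.095 ]
[174, 324] [0.4884 0.2211 0.095 ]
[124, 284] [0.5408 0.2641 0.095 ]
[124, 365] [0.5409 0.1779 0.095 ]
[80, 324] [0.584  0.2219 0.095 ]
[168, 324] [0.4949 0.2211 0.095 ]
[163, 519] [0.5005 0.0074 0.095 ]
[162, 628] [ 0.5008 -0.1239  0.081 ]
```

>>> arm_command:
  motion:
    - [87,0,45,0,0,0,0]
    - [87,0,45,0,0,0,0]
    - [87,0,45,0,0,0,0]
    - [87,0,45,0,0,0,0]
    - [87,0,45,0,0,0,0]
    - [87,0,45,0,0,0,0]
    - [87,0,45,0,0,0,0]
    - [87,0,45,0,0,0,0]

```text
time_s: 3.1
tcp_pos: [0.4511, -0.1314, 0.302]
ee_rot: [[1.0, 0.003, 0.001], [0.003, -1.0, 0.0], [0.001, -0.0, -1.0]]
wrist_force: [0.9, -0.2, 0.4]
gripper_width: 1.001
gripper_force: 0.0
```

>>> arm_command:
  motion:
    - [87,0,20,10,0,0,0]
    - [87,0,5,20,0,0,0]
    - [87,0,0,20,0,0,0]
    - [87,0,0,0,0,0,0]
    - [87,0,0,0,0,0,0]

```text
time_s: 3.6
tcp_pos: [0.4516, -0.1553, 0.2522]
ee_rot: [[1.0, 0.002, 0.0], [0.002, -1.0, -0.001], [0.0, 0.001, -1.0]]
wrist_force: [0.6, 0.1, 0.2]
gripper_width: 0.997
gripper_force: 0.0
```

```bash
python3 - <<'E'
from h import *
s=sense();print(s['tcp_pos'],s['time_s'],np.round(s['ee_rot'],3).tolist())
snap('wrist','d')
for n,z in(('knob',.07),('collar',.04),('outer_lid',.026)):
    for f in find_in(n,'wrist')[:2]: print(n,round(f['p'],2),np.round(f['location']),np.round(ray('wrist',f['location'],z),3))
E
```

```text
[ 0.45156727 -0.15527141  0.25217035] 3.6 [[1.0, 0.002, 0.0], [0.002, -1.0, -0.001], [0.0, 0.001, -1.0]]
knob 0.61 [164. 320.] [ 0.503 -0.16   0.07 ]
collar 0.87 [305. 466.] [ 0.328 -0.343  0.04 ]
collar 0.73 [150. 323.] [ 0.516 -0.164  0.04 ]
outer_lid 0.8 [303. 467.] [ 0.325 -0.35   0.026]
outer_lid 0.76 [272. 186.] [0.367 0.008 0.026]
```

View pics/d.png

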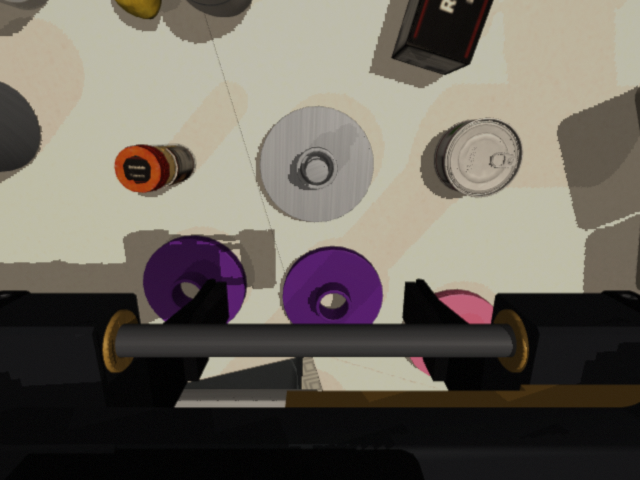

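The wrist picture shows the nested lids: the knob top is at (170,317) and the plate outline spans columns 259–374 and rows 106–221. The jar is on the left and the can on the right, both clear.

```bash
python3 - <<'E'
from h import *
print(ray('wrist',[170,317],.081),[ray('wrist',r,.026).round(4) for r in([164,259],[164,374],[106,317],[221,317])])
E
```

```text
[ 0.4976591  -0.15675111  0.081     ] [array([ 0.4997, -0.0903,  0.026 ]), array([ 0.4997, -0.2228,  0.026 ]), array([ 0.5624, -0.157 ,  0.026 ]), array([ 0.4325, -0.1572,  0.026 ])]
```

>>> arm_command:
  motion:
    - [87,20,1,20,0,0,0]
    - [87,20,1,30,0,0,0]
    - [87,6,0,30,0,0,0]
    - [87,0,0,30,0,0,0]
    - [70,0,0,20,0,0,0]
    - [60,0,0,0,0,0,0]
    - [60,0,0,0,0,0,0]

```text
time_s: 4.5
tcp_pos: [0.4979, -0.158, 0.1227]
ee_rot: [[1.0, 0.001, 0.001], [0.001, -1.0, -0.001], [0.001, 0.001, -1.0]]
wrist_force: [-1.1, 0.2, -0.2]
gripper_width: 0.808
gripper_force: 0.0
```

```bash
python3 - <<'E'
from h import *
s=sense();print(s['tcp_pos'],s['gripper_width'])
snap('wrist','e');print(proj('wrist',np.array([.4977,-.157,.081])))
E
```

```text
[ 0.49793386 -0.15797623  0.12265953] 0.8084173958019203
[np.float64(254.27426215921503), np.float64(314.7487503659427)]
```

View pics/e.png

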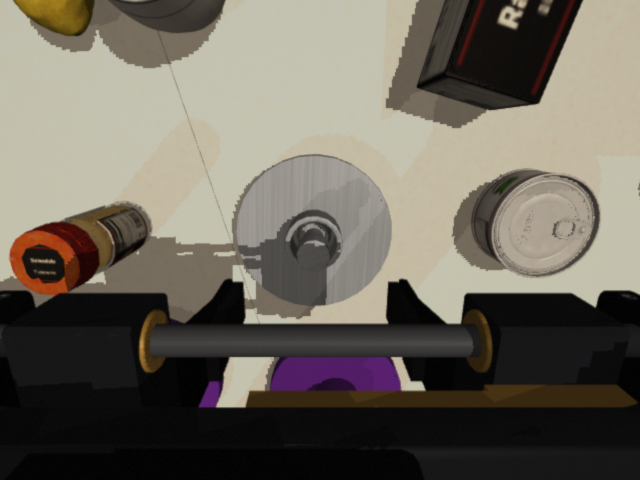

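The knob top is at about (252,313), which matches the prediction to within 1–2 mm. I'll descend and close.

>>> arm_command:
  motion:
    - [60,0.5,-1.3,20,0,0,0]
    - [50,0,0,20,0,0,0]
    - [45,0,0,14,0,0,0]
    - [40,0,0,5,0,0,0]
    - [30,0,0,0,0,0,0]
    - [20,0,0,0,0,0,0]
    - [10,0,0,0,0,0,0]
    - [0,0,0,0,0,0,0]

```text
time_s: 5.35
tcp_pos: [0.4981, -0.1566, 0.0635]
ee_rot: [[1.0, 0.0, 0.002], [0.0, -1.0, -0.0], [0.002, 0.0, -1.0]]
wrist_force: [-0.2, 0.2, 0.1]
gripper_width: 0.182
gripper_force: 0.0
```

>>> arm_command:
  motion:
    - [0,0,0,0,0,0,0]
    - [0,0,0,0,0,0,0]
    - [0,0,0,0,0,0,0]
    - [0,0,0,0,0,0,0]

```text
time_s: 5.75
tcp_pos: [0.4975, -0.1566, 0.0626]
ee_rot: [[1.0, 0.0, -0.0], [0.0, -1.0, -0.0], [-0.0, 0.0, -1.0]]
wrist_force: [0.1, 0.5, -0.2]
gripper_width: 0.003
gripper_force: 0.0
```

```bash
python3 - <<'E'
from h import *
s=sense();p=np.array(s['tcp_pos']);print(p,proj('wrist',p))
a=snap('wrist','f');b=capture('scene');cv2.imwrite('pics/g.png',np.hstack([cv2.resize(a,(560,420)),cv2.resize(b[200:320,300:430],None,fx=3,fy=3)[:360].repeat(1,0) if 0 else cv2.resize(b[180:330,310:390],(224,420))])[:,:,::-1])
E
```

```text
[ 0.49747509 -0.1566319   0.06263023] [np.float64(275.8890435240976), np.float64(316.53309456102176)]
```

View pics/g.png

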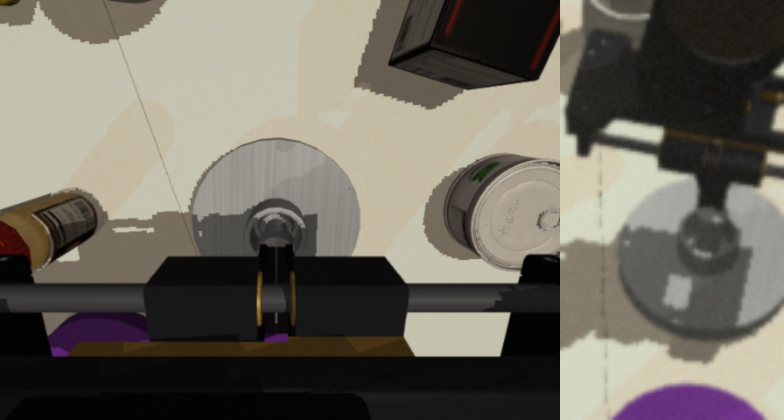

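The fingers closed fully without the knob. This picture shows the collar at about (230,277) with the fingertips just below it, but I can't tell their depth. I'll zoom in with projected reference points.

```bash
python3 - <<'E'
from h import *
s=sense();p=np.array(s['tcp_pos'])
out=[]
for c in('wrist','scene'):
    a=capture(c).copy(); k=4
    ct=proj(c,np.array([.4977,-.157,.05])); r,q=int(ct[0]),int(ct[1])
    z=cv2.resize(a[r-75:r+75,q-50:q+50],None,fx=k,fy=k,interpolation=cv2.INTER_CUBIC)
    for X,col in((p,(255,0,0)),(p-[0,0,.008],(0,255,0)),(np.array([.4977,-.157,.081]),(0,0,255)),(np.array([.4977,-.157,.052]),(255,255,0))):
        u=proj(c,X); cv2.circle(z,(int((u[1]-q+50)*k),int((u[0]-r+75)*k)),4,col,1)
    out.append(z)
cv2.imwrite('pics/i.png',np.hstack(out)[:,:,::-1])
E
```

```text
(no output)
```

View pics/i.png

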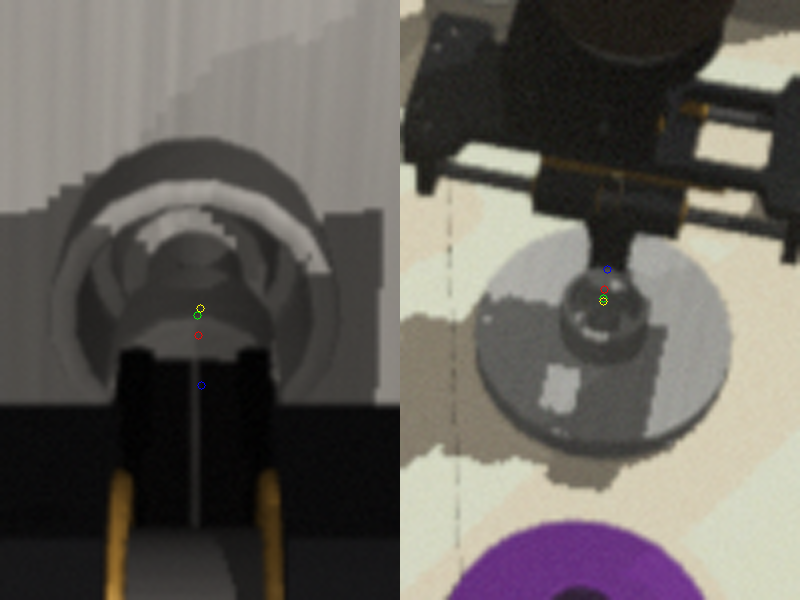

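The picture suggests the closed tips stand above the knob, with the knob top hidden right under them. I'll probe down gently with the jaws shut to find its top.

>>> arm_command:
  motion:
    - [0,0,0,1.5,0,0,0]
    - [0,0,0,1.5,0,0,0]
    - [0,0,0,0,0,0,0]

```text
time_s: 6.25
tcp_pos: [0.4973, -0.1566, 0.0593]
ee_rot: [[1.0, 0.0, -0.001], [0.0, -1.0, 0.0], [-0.001, -0.0, -1.0]]
wrist_force: [0.0, 0.0, -0.5]
gripper_width: 0.008
gripper_force: 0.0
```

>>> arm_command:
  motion:
    - [0,0,0,2,0,0,0]
    - [0,0,0,1,0,0,0]
    - [0,0,0,0,0,0,0]

```text
time_s: 6.55
tcp_pos: [0.4973, -0.1566, 0.0564]
ee_rot: [[1.0, 0.0, -0.001], [0.0, -1.0, 0.0], [-0.001, -0.0, -1.0]]
wrist_force: [0.0, 0.2, 0.4]
gripper_width: 0.008
gripper_force: 0.0
```

>>> arm_command:
  motion:
    - [0,0,0,2,0,0,0]
    - [0,0,0,2,0,0,0]
    - [0,0,0,1,0,0,0]
    - [0,0,0,1,0,0,0]
    - [0,0,0,0,0,0,0]

```text
time_s: 7.05
tcp_pos: [0.4974, -0.1566, 0.0505]
ee_rot: [[1.0, 0.0, -0.0], [0.0, -1.0, -0.0], [-0.0, 0.0, -1.0]]
wrist_force: [-0.6, 0.6, -0.2]
gripper_width: 0.004
gripper_force: 0.0
```

>>> arm_command:
  motion:
    - [0,0,0,1,0,0,0]
    - [0,0,0,1,0,0,0]
    - [0,0,0,1,0,0,0]
    - [0,0,0,0,0,0,0]

```text
time_s: 7.45
tcp_pos: [0.4977, -0.1567, 0.0495]
ee_rot: [[1.0, 0.001, 0.001], [0.001, -1.0, -0.001], [0.001, 0.001, -1.0]]
wrist_force: [-3.2, 1.0, 11.7]
gripper_width: 0.006
gripper_force: 5.5
```

```bash
python3 - <<'E'
from h import *
s=sense();p=np.array(s['tcp_pos'])
out=[]
for c in('wrist','scene'):
    a=capture(c).copy(); k=4
    ct=proj(c,np.array([.4977,-.157,.05])); r,q=int(ct[0]),int(ct[1])
    z=cv2.resize(a[r-75:r+75,q-50:q+50],None,fx=k,fy=k,interpolation=cv2.INTER_CUBIC)
    for X,col in((p-[0,0,.008],(0,255,0)),(p+[0,0,.034],(255,0,0)),(np.array([.4977,-.157,.081]),(0,0,255)),(np.array([.4977,-.157,.052]),(255,255,0))):
        u=proj(c,X); cv2.circle(z,(int((u[1]-q+50)*k),int((u[0]-r+75)*k)),4,col,1)
    out.append(z)
cv2.imwrite('pics/j.png',np.hstack(out)[:,:,::-1])
E
```

```text
(no output)
```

View pics/j.png

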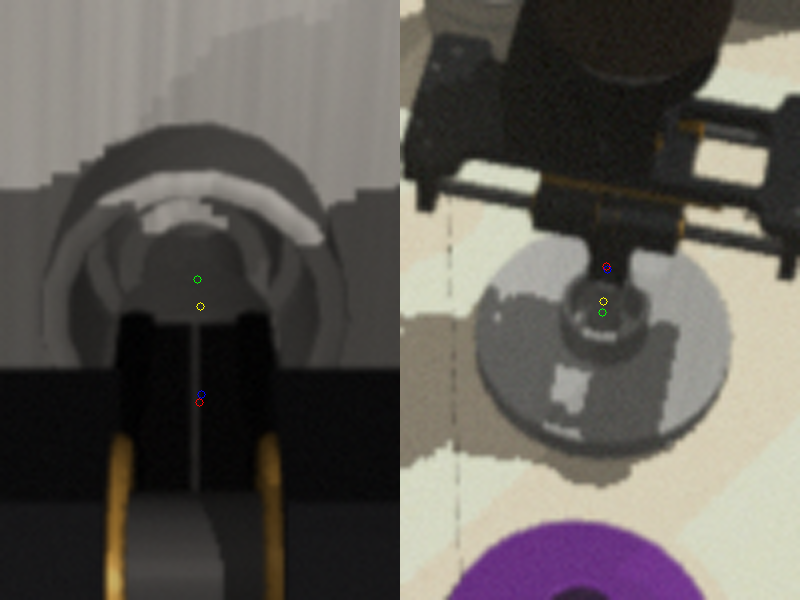

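The contact is at TCP z ≈ 0.050, on the knob top at 0.081. So the real fingertips are about 31 mm behind the reported TCP, not 8 mm ahead of it, and both pictures agree with that. I'll use tip z = TCP z + 0.031 from here: back up, open, and grasp with the tips at about 0.057.

>>> arm_command:
  motion:
    - [0,0,0,-8,0,0,0]
    - [50,0,0,0,0,0,0]
    - [50,0,0,0,0,0,0]
    - [50,0,0,0,0,0,0]
    - [50,0,0,0,0,0,0]
    - [50,0,0,0,0,0,0]

```text
time_s: 8.15
tcp_pos: [0.4973, -0.1566, 0.0553]
ee_rot: [[1.0, 0.0, -0.001], [0.0, -1.0, 0.0], [-0.001, -0.0, -1.0]]
wrist_force: [-0.8, -0.2, 0.1]
gripper_width: 0.371
gripper_force: 0.0
```

>>> arm_command:
  motion:
    - [50,0,0,10,0,0,0]
    - [50,0,0,10,0,0,0]
    - [50,0,0,5,0,0,0]
    - [50,0,0,4,0,0,0]
    - [50,0,0,0,0,0,0]

```text
time_s: 8.65
tcp_pos: [0.497, -0.1566, 0.0258]
ee_rot: [[1.0, 0.0, -0.002], [0.0, -1.0, 0.0], [-0.002, -0.0, -1.0]]
wrist_force: [-0.1, 0.9, -1.3]
gripper_width: 0.574
gripper_force: 0.0
```

>>> arm_command:
  motion:
    - [40,0,0,0,0,0,0]
    - [30,0,0,0,0,0,0]
    - [20,0,0,0,0,0,0]
    - [10,0,0,0,0,0,0]
    - [0,0,0,0,0,0,0]
    - [0,0,0,0,0,0,0]
    - [0,0,0,0,0,0,0]
    - [0,0,0,0,0,0,0]

```text
time_s: 9.45
tcp_pos: [0.4977, -0.1566, 0.0269]
ee_rot: [[1.0, 0.0, 0.0], [0.0, -1.0, -0.0], [0.0, 0.0, -1.0]]
wrist_force: [-0.6, 1.0, 1.8]
gripper_width: 0.267
gripper_force: 30.0
```

Gripped at 23 mm. Lifting.

>>> arm_command:
  motion:
    - [0,0,0,-5,0,0,0]
    - [0,0,0,-10,0,0,0]
    - [0,0,0,-20,0,0,0]
    - [0,0,0,-30,0,0,0]
    - [0,0,0,-30,0,0,0]
    - [0,0,0,-30,0,0,0]
    - [0,0,0,-20,0,0,0]
    - [0,0,0,-5,0,0,0]

```text
time_s: 10.25
tcp_pos: [0.4988, -0.1568, 0.1795]
ee_rot: [[1.0, 0.0, 0.006], [0.0, -1.0, -0.0], [0.006, 0.0, -1.0]]
wrist_force: [0.2, 0.5, -4.6]
gripper_width: 0.265
gripper_force: 30.0
```

>>> arm_command:
  motion:
    - [0,0,-15,0,0,0,0]
    - [0,2,-30,0,0,0,0]
    - [0,5,-40,0,0,0,0]
    - [0,5,-40,0,0,0,0]
    - [0,5,-40,0,0,0,0]
    - [0,5,-40,0,0,0,0]
    - [0,5,-40,0,0,0,0]
    - [0,5,-40,0,0,0,0]

```text
time_s: 11.05
tcp_pos: [0.5283, 0.1297, 0.1752]
ee_rot: [[1.0, -0.0, -0.003], [-0.0, -1.0, -0.001], [-0.003, 0.001, -1.0]]
wrist_force: [0.8, -0.6, -4.1]
gripper_width: 0.263
gripper_force: 30.0
```

>>> arm_command:
  motion:
    - [0,5,-40,0,0,0,0]
    - [0,3,-30,0,0,0,0]
    - [0,2,-15,0,0,0,0]
    - [0,0,-8,0,0,0,0]
    - [0,0,0,0,0,0,0]
    - [0,0,0,0,0,0,0]

```text
time_s: 11.65
tcp_pos: [0.5389, 0.2202, 0.1763]
ee_rot: [[1.0, -0.001, -0.001], [-0.001, -1.0, -0.001], [-0.001, 0.001, -1.0]]
wrist_force: [0.1, -0.6, -3.5]
gripper_width: 0.263
gripper_force: 30.0
```

```bash
python3 - <<'E'
from h import *
s=sense();p=np.array(s['tcp_pos']);print(p,s['wrist_force'])
a=snap('scene','k');w=snap('wrist','l')
cv2.imwrite('pics/m.png',np.hstack([cv2.resize(a[90:290,100:340],(480,400)),cv2.resize(w[100:,160:480],(320,380))[:380] if 0 else cv2.resize(w,(320,400))])[:,:,::-1])
print(proj('scene',np.array([.54,.2213,.095])))
E
```

```text
[0.53894026 0.22018167 0.1762735 ] [ 0.10233483 -0.64276391 -3.50662585]
[np.float64(200.12977932500684), np.float64(190.08558460036093)]
```

View pics/m.png

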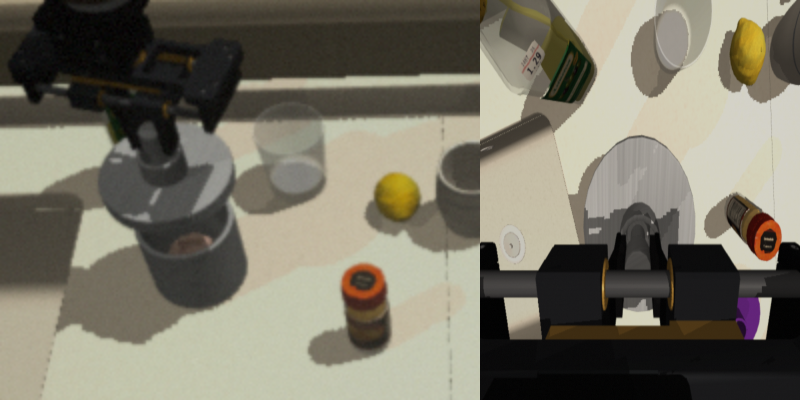

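Both lids hang level over the pot in this picture; the pot's body shows below them, around (250,190) in the left panel. Before lowering, I'll check the mouth centre numerically in both saved views.

```bash
python3 - <<'E'
from h import *
a=cv2.imread('pics/a.png',0);c=cv2.imread('pics/c.png',0)
print('a199',a[199,160:232].tolist());print('c124',c[124,268:292].tolist(),c[124,355:382].tolist());print('a col194',a[175:225,194].tolist())
# predicted rim in scene image a
th=np.linspace(0,2*np.pi,60);P=np.array([proj('scene',np.array([.54+.052*np.cos(t),.2213+.052*np.sin(t),.095])) for t in th]);print(P.min(0),P.max(0))
E
```

```text
a199 [183, 184, 185, 183, 184, 185, 180, 166, 133, 124, 81, 61, 62, 61, 62, 62, 60, 63, 63, 59, 57, 56, 60, 55, 56, 56, 50, 53, 48, 52, 45, 45, 46, 44, 49, 51, 49, 48, 48, 49, 50, 49, 52, 55, 58, 50, 53, 53, 58, 54, 55, 57, 56, 81, 125, 138, 116, 109, 158, 175, 176, 177, 176, 177, 176, 176, 179, 175, 178, 178, 178, 177]
c124 [97, 98, 97, 97, 97, 97, 96, 103, 124, 136, 143, 131, 81, 53, 51, 49, 50, 49, 53, 82, 126, 130, 129, 124] [57, 49, 38, 40, 41, 41, 41, 41, 41, 40, 44, 66, 111, 132, 143, 148, 140, 144, 165, 168, 169, 169, 169, 169, 169, 174, 175]
a col194 [176, 176, 172, 174, 179, 178, 164, 140, 94, 58, 51, 52, 49, 50, 51, 55, 51, 53, 53, 47, 51, 49, 47, 47, 49, 50, 47, 47, 46, 45, 45, 61, 105, 127, 126, 116, 97, 115, 124, 108, 115, 122, 131, 115, 72, 48, 50, 51, 51, 55]
[181.41425253 164.93889803] [219.898144   215.04821429]
```

```bash
python3 - <<'E'
from h import *
k=cv2.imread('pics/k.png',0);a=cv2.imread('pics/a.png',0)
def pred(x,y,z,r):
    P=np.array([proj('scene',np.array([x+r*np.cos(t),y+r*np.sin(t),z])) for t in np.linspace(0,2*np.pi,90)]);return P.min(0).round(1),P.max(0).round(1),P[P[:,1].argmin()].round(1)
print('held',pred(.5389,.2202,.176,.066),pred(.5389,.2202,.158,.066));
for r in(174,178,182): print(r,k[r,142:162].tolist(),k[r,210:224].tolist())
print('start',pred(.4977,-.157,.026,.066));
for r in(268,272,276): print(r,a[r,324:342].tolist(),a[r,385:402].tolist())
E
```

```text
held (array([150.1, 147. ]), array([200.3, 215. ]), array([178.8, 147. ])) (array([156.4, 149.6]), array([206.3, 216.6]), array([184.9, 149.6]))
174 [146, 140, 142, 134, 114, 110, 107, 100, 85, 80, 77, 81, 77, 83, 79, 81, 82, 80, 78, 80] [149, 148, 153, 152, 147, 134, 103, 136, 187, 191, 190, 189, 189, 178]
178 [107, 106, 104, 106, 105, 104, 102, 85, 77, 83, 81, 78, 77, 75, 80, 81, 80, 80, 78, 78] [148, 148, 153, 149, 130, 88, 73, 113, 172, 145, 115, 112, 109, 111]
182 [104, 103, 103, 105, 106, 104, 100, 80, 76, 75, 79, 77, 81, 80, 80, 80, 75, 80, 80, 81] [148, 147, 140, 106, 73, 67, 70, 94, 107, 108, 109, 107, 109, 110]
start (array([242.7, 330.2]), array([297.5, 394.7]), array([268.2, 330.2]))
268 [179, 161, 180, 169, 121, 107, 109, 135, 146, 144, 144, 149, 147, 147, 147, 145, 147, 146] [133, 133, 133, 136, 136, 136, 136, 133, 137, 157, 179, 184, 181, 182, 181, 180, 181]
272 [173, 159, 160, 109, 98, 93, 97, 115, 136, 134, 133, 139, 134, 137, 134, 133, 135, 135] [133, 134, 131, 136, 136, 132, 132, 133, 133, 143, 171, 177, 182, 180, 180, 183, 180]
276 [166, 115, 96, 98, 95, 92, 87, 75, 107, 136, 139, 133, 132, 136, 134, 133, 136, 136] [131, 129, 137, 136, 133, 131, 134, 134, 132, 144, 179, 181, 182, 182, 182, 180, 181]
```

The wrist view puts the mouth at y ≈ 0.221 and the scene view at about 0.2185. I'll aim for (0.540, 0.2195) and let the tapered plug centre itself, lowering to just inside the rim first.

>>> arm_command:
  motion:
    - [0,1,0.7,10,0,0,0]
    - [0,0,0,20,0,0,0]
    - [0,0,0,15,0,0,0]
    - [0,0,0,7,0,0,0]
    - [0,0,0,4,0,0,0]
    - [0,0,0,3,0,0,0]
    - [0,0,0,0,0,0,0]

```text
time_s: 12.45
tcp_pos: [0.5406, 0.2207, 0.1178]
ee_rot: [[1.0, 0.0, 0.0], [0.0, -1.0, 0.0], [0.0, -0.0, -1.0]]
wrist_force: [-0.3, 0.1, -3.4]
gripper_width: 0.267
gripper_force: 30.0
```

>>> arm_command:
  motion:
    - [0,0,1,2,0,0,0]
    - [0,0,0,2,0,0,0]
    - [0,0,0,2,0,0,0]
    - [0,0,0,1,0,0,0]
    - [0,0,0,0,0,0,0]

```text
time_s: 12.95
tcp_pos: [0.5403, 0.2196, 0.1105]
ee_rot: [[1.0, 0.0, -0.0], [0.0, -1.0, -0.0], [-0.0, 0.0, -1.0]]
wrist_force: [-0.1, 1.5, -3.0]
gripper_width: 0.263
gripper_force: 30.0
```

>>> arm_command:
  motion:
    - [0,0,0,1,0,0,0]
    - [0,0,0,1,0,0,0]
    - [0,0,0,1,0,0,0]
    - [0,0,0,0,0,0,0]

```text
time_s: 13.35
tcp_pos: [0.5404, 0.2197, 0.1079]
ee_rot: [[1.0, 0.0, 0.0], [0.0, -1.0, 0.0], [0.0, -0.0, -1.0]]
wrist_force: [-1.1, -0.8, -1.5]
gripper_width: 0.261
gripper_force: 30.0
```

>>> arm_command:
  motion:
    - [0,0,0,1,0,0,0]
    - [0,0,0,0.5,0,0,0]
    - [0,0,0,0,0,0,0]

```text
time_s: 13.65
tcp_pos: [0.5406, 0.2197, 0.1079]
ee_rot: [[1.0, 0.001, 0.001], [0.001, -1.0, 0.0], [0.001, -0.0, -1.0]]
wrist_force: [-4.7, -0.7, 5.7]
gripper_width: 0.266
gripper_force: 30.0
```

It is seated: z stopped at 0.108, the expected home height, with about 9 N of push. Releasing the knob.

>>> arm_command:
  motion:
    - [30,0,0,0,0,0,0]
    - [45,0,0,0,0,0,0]
    - [60,0,0,0,0,0,0]
    - [75,0,0,0,0,0,0]
    - [75,0,0,0,0,0,0]
    - [75,0,0,0,0,0,0]
    - [75,0,0,0,0,0,0]
    - [75,0,0,0,0,0,0]

```text
time_s: 14.45
tcp_pos: [0.5405, 0.2197, 0.1061]
ee_rot: [[1.0, 0.0, 0.0], [0.0, -1.0, -0.0], [0.0, 0.0, -1.0]]
wrist_force: [0.2, 0.5, -0.1]
gripper_width: 0.834
gripper_force: 0.0
```

```bash
python3 - <<'E'
from h import *
s=sense();print(s['tcp_pos'],s['gripper_width'],s['wrist_force'])
w=capture('wrist');k=capture('scene');cv2.imwrite('pics/k2.png',k[:,:,::-1])
k=k[130:270,120:270]
cv2.imwrite('pics/n.png',np.hstack([cv2.resize(k,(450,420),interpolation=cv2.INTER_CUBIC),cv2.resize(w[140:380,220:420],(350,420))])[:,:,::-1])
for n,z in(('knob',.151),('collar',.121)):
    for f in find_in(n,'wrist')[:1]: print(n,round(f['p'],2),np.round(ray('wrist',f['location'],z),3))
E
```

```text
[0.54046475 0.21970168 0.10611747] 0.8339246989783722 [ 0.21567094  0.48281309 -0.14998415]
knob 0.9 [0.549 0.219 0.151]
collar 0.64 [0.565 0.218 0.121]
```

View pics/n.png

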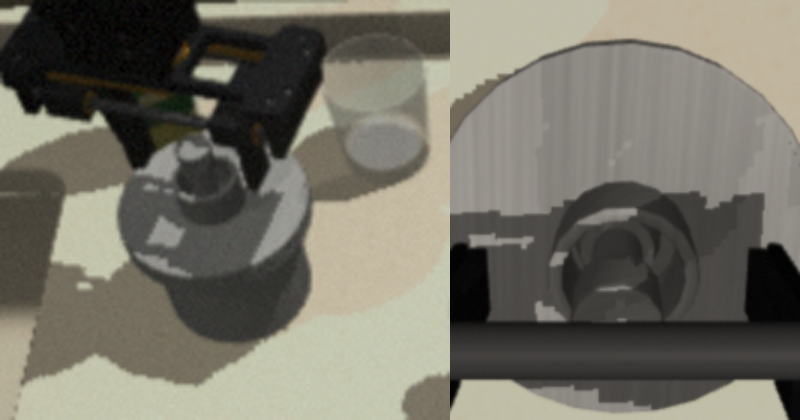

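The lids sit level and home on the pot. The collar is centred between the open fingers, at about column 625 against a mid-point of 619 in the right panel. I'll descend to the collar and close.

>>> arm_command:
  motion:
    - [75,0,0,10,0,0,0]
    - [75,0,0,10,0,0,0]
    - [70,0,0,4,0,0,0]
    - [65,0,0,2,0,0,0]
    - [60,0,0,0,0,0,0]
    - [55,0,0,0,0,0,0]
    - [52,0,0,0,0,0,0]

```text
time_s: 15.35
tcp_pos: [0.5407, 0.2198, 0.0805]
ee_rot: [[1.0, 0.0, 0.001], [0.0, -1.0, 0.0], [0.001, -0.0, -1.0]]
wrist_force: [-0.5, -0.8, 0.7]
gripper_width: 0.63
gripper_force: 0.0
```

>>> arm_command:
  motion:
    - [50,0,0,0,0,0,0]
    - [48,0,0,0,0,0,0]
    - [46,0,0,0,0,0,0]
    - [44,0,0,0,0,0,0]
    - [42,0,0,0,0,0,0]
    - [30,0,0,0,0,0,0]
    - [0,0,0,0,0,0,0]
    - [0,0,0,0,0,0,0]

```text
time_s: 16.15
tcp_pos: [0.5404, 0.2194, 0.0803]
ee_rot: [[1.0, 0.0, -0.0], [0.0, -1.0, -0.0], [-0.0, 0.0, -1.0]]
wrist_force: [-0.2, -2.5, 2.8]
gripper_width: 0.502
gripper_force: 30.0
```

>>> arm_command:
  motion:
    - [0,0,0.4,-0.5,0,0,0]
    - [0,0,0,-1,0,0,0]
    - [0,0,0,-1,0,0,0]
    - [0,0,0,-1,0,0,0]
    - [0,0,0,0,0,0,0]

```text
time_s: 16.65
tcp_pos: [0.5405, 0.2195, 0.0837]
ee_rot: [[1.0, 0.0, 0.0], [0.0, -1.0, 0.0], [0.0, -0.0, -1.0]]
wrist_force: [0.6, -0.1, -1.4]
gripper_width: 0.504
gripper_force: 30.0
```

The load is 1.4 N, so only the outer lid is coming up. Continuing gently.

>>> arm_command:
  motion:
    - [0,0,0,-2,0,0,0]
    - [0,0,0,-3,0,0,0]
    - [0,0,0,-4,0,0,0]
    - [0,0,0,-4,0,0,0]
    - [0,0,0,-4,0,0,0]
    - [0,0,0,-4,0,0,0]
    - [0,0,0,-4,0,0,0]
    - [0,0,0,-4,0,0,0]

```text
time_s: 17.45
tcp_pos: [0.5404, 0.2193, 0.113]
ee_rot: [[1.0, 0.0, 0.0], [0.0, -1.0, 0.0], [0.0, -0.0, -1.0]]
wrist_force: [-0.3, 1.2, -1.8]
gripper_width: 0.506
gripper_force: 30.0
```

>>> arm_command:
  motion:
    - [0,0,0,-5,0,0,0]
    - [0,0,0,-5,0,0,0]
    - [0,0,0,-5,0,0,0]
    - [0,0,0,-5,0,0,0]
    - [0,0,0,-5,0,0,0]
    - [0,0,0,-5,0,0,0]
    - [0,0,0,-5,0,0,0]
    - [0,0,0,-5,0,0,0]

```text
time_s: 18.25
tcp_pos: [0.5404, 0.2193, 0.1531]
ee_rot: [[1.0, 0.0, 0.0], [0.0, -1.0, 0.0], [0.0, -0.0, -1.0]]
wrist_force: [1.2, 0.1, -1.3]
gripper_width: 0.495
gripper_force: 30.0
```

>>> arm_command:
  motion:
    - [0,0,0,-8,0,0,0]
    - [0,0,0,-10,0,0,0]
    - [0,0,0,-10,0,0,0]
    - [0,0,0,-10,0,0,0]
    - [0,0,0,-6,0,0,0]
    - [0,0,0,-3,0,0,0]
    - [0,0,0,0,0,0,0]
    - [0,0,0,0,0,0,0]

```text
time_s: 19.05
tcp_pos: [0.5401, 0.2191, 0.1992]
ee_rot: [[1.0, 0.0, -0.001], [0.0, -1.0, -0.0], [-0.001, 0.0, -1.0]]
wrist_force: [0.4, 0.3, -1.3]
gripper_width: 0.501
gripper_force: 30.0
```

```bash
python3 - <<'E'
from h import *
s=sense();print(s['tcp_pos'],s['gripper_width'],s['wrist_force'],s['time_s'],s['moment'])
k=capture('scene');w=capture('wrist');cv2.imwrite('pics/o.png',np.hstack([cv2.resize(k[80:280,110:300],(420,440),interpolation=cv2.INTER_CUBIC),cv2.resize(w,(380,440))])[:,:,::-1])
E
```

```text
[0.54012896 0.21914479 0.19921532] 0.5006302260615996 [ 0.35274237  0.3125606  -1.25931651] 19.05 [ 0.03241068 -0.02131872 -0.02446883]
```

I've used all 10 picture views, so the last check is numeric: the load is 1.3 N (outer lid only) and the rise is 119 mm.

```bash
python3 - <<'E'
from h import *
k=capture('scene')
for n,z in(('inner_lid',.1),('knob',.151),('pot',.05),('outer_lid',.225)):
    for f in find_in(n,'scene')[:2]: print(n,round(f['p'],2),np.round(f['location']),np.round(ray('scene',f['location'],z),3))
b=cv2.imread('pics/k2.png'); d=np.abs(b[:,:,::-1].astype(int)-k).sum(2)
print('pot lower-wall diff',d[218:240,180:215].mean(), 'floor',d[300:320,100:160].mean())
finish_job()
E
```

```text
inner_lid 0.65 [202. 194.] [0.533 0.209 0.1  ]
knob 0.62 [200. 191.] [0.499 0.19  0.151]
pot 0.81 [229. 204.] [0.505 0.188 0.05 ]
pot 0.48 [165. 175.] [0.665 0.319 0.05 ]
outer_lid 0.78 [166. 174.] [0.516 0.213 0.225]
outer_lid 0.77 [327. 264.] [ 0.241 -0.049  0.225]
pot lower-wall diff 21.337662337662337 floor 8.110833333333334
the job is handed in; nothing more can be done
```

I set both lids on the pot by the knob, lifted off only the outer lid, and handed the job in at about 19 s with it held level about 12 cm up; I saw no sign the inner lid left its seat, though I had no picture views left to look.

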